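# Put the washed crumb tray back into the toaster

## Task

The toaster's crumb tray has been washed and stands on its grip in the draining rack. Lift it out, lay it down flat on the counter, open side up, and let go of it; then take it again by its black grip and slide it, nose first and open side up, through the slot low in the end of the toaster, past its spring catch until the front plate is flush against the casing, and let go. Do not drop the tray, do not shove the toaster along the counter, and leave the mug, the jar and the can where they are.

Things in the scene. Friction and masses are not known exactly. Their poses are not given: they have to be found in the camera images.
- crumb_tray: Loose crumb tray, about 0.18 kg: flat open steel pan, front plate, black grip. Origin: centre of the pan's underside; x from grip to nose, y across, z out of the open side. Pan 172 long (x -86 to 86), 66 wide, 14 deep, nose corners rounded 10 mm, nose underside raised 1.5 mm over the last 12 mm. Starts upright in the rack on its grip's end, nose (x) up; flat on the counter, origin at height 0.
- tray_grip (a point): Point in the black grip at (-108, 0, 14) mm in the tray's frame. The grip is a block 32 long (x -122 to -90), 56 wide (y), 22 thick (z 3 to 25). Between it and the pan is the front plate: 4 thick (x -90 to -86), 84 wide, 30 high (z 0 to 30), so it stands out past the pan's sides and top.
- tray_nose (a point): Middle of the tray's nose end face, at (86, 0, 7) mm in the tray's frame; with the tray upright in the rack this is its highest end, about 216 mm above the counter.
- toaster: Single-slot bread toaster, steel with black end caps, controls on one long side; 270 long (x), 130 wide (y), 200 high. Loose: 6 kg on four rubber feet; pushed with more than about 25 N it slides along the counter. Origin under its middle at counter height; x points inwards along the tray slot; the slot end is the upright face at x = -135 mm.
- slot_mouth (a point): Middle of the lower edge of the slot's mouth, (-135, 0, 16) mm in the toaster's frame, same axes. Slot 69 wide, 18 high (16 to 34 mm above the counter), 190 deep, level floor, plain edges: the pan has 1.5 mm play each side, 4 above. Face upright above; casing below down to 12 mm. Home: front plate against the face, pan on the slot floor, tray origin 86 mm inside the mouth.
- slot_catch (a point): Where the hidden spring catch sits in the roof of the slot, 164 mm inside the mouth: a sprung steel ball that the nose must lift by 2.5 mm. Pushing, one feels nothing but sliding friction until 13 mm short of home, then about 10 N at its peak 8 to 10 mm short, less after, a slight pull inwards over the last 3 mm as the ball drops in behind the nose, and the hard stop of the front plate.
- rack: Draining rack, fixed: grey drip tray 170 (x) by 160 (y), floor 8 and rims 14 mm high; four wire hoops 105 wide (along x), 63 high, of 5 mm wire, at y = -60, -20, 20, 60 mm. Origin under its middle at counter height. The crumb tray stands between the middle hoops, its y along the rack's x, open side to the rack's +y; it lifts straight up.
- mug: White mug, 80 mm across, 92 high, with a handle; origin under its middle. Leave it alone.
- jam_jar: Jam jar, 72 mm across, 105 high; origin under its middle. Leave it alone.
- can: Aluminium drink can, 66 mm across, 116 high; origin under its middle. Leave it alone.

How it is judged (in metres and radians):
On the way:
1. the tray lies flat on the counter, open side up, and is let go (angle between crumb_tray's own z axis and vertical below 0.06 rad and height (world z) of crumb_tray below 0.005 m and contact force between the fingers and crumb_tray below 0.1 N and linear speed of crumb_tray below 0.02 m/s), for 0.2 s.
At the end, for the whole second after the job is handed in: The tray is in the slot, open side up and level within 3.5 degrees, its front plate within 2 mm of the toaster's casing, at rest and let go; the toaster shoved less than 10 mm, mug, jar and can less than 20 mm (x of crumb_tray in the frame of slot_mouth between 0.084 and 0.09 m and y of crumb_tray in the frame of slot_mouth between -0.005 and 0.005 m and z of crumb_tray in the frame of slot_mouth between -0.003 and 0.006 m and angle between crumb_tray's own z axis and vertical below 0.06 rad and linear speed of crumb_tray below 0.01 m/s); the robot touches nothing.
It fails at once if the tray is dropped or thrown: it moves faster than 0.6 m/s while not held (contact force between each of the arm, the fingers and crumb_tray below 0.05 N and linear speed of crumb_tray above 0.6 m/s).
It fails at once if the toaster is shoved more than 10 mm (distance of toaster from where it was at the start of the episode above 0.01 m).
It fails at once if the mug is moved more than 20 mm (distance of mug from where it was at the start of the episode above 0.02 m).
It fails at once if the jam jar is moved more than 20 mm (distance of jam_jar from where it was at the start of the episode above 0.02 m).
It fails at once if the can is moved more than 20 mm (distance of can from where it was at the start of the episode above 0.02 m).
It also fails if it takes over 72 s, if anything falls off the work surface, if the arm or the gripper's body presses on something with over 40 N, if the wrist force passes 120 N, or if a joint passes its speed limit or range.

## Robot

A 6-joint arm with a two-finger parallel gripper is mounted at the origin on the work surface. World frame = base frame: x ahead of the robot, y to its left, z up, the work surface at z = 0. Lengths are in mm, angles in rad, forces in N, time in s.
With the tool pointing down it reaches from about 375 to 925 mm from the base axis. Payload 5.7 kg.
Tool frame: the origin (TCP) lies midway between the tips of the shut fingers; the grasp point (between the pads) lies 19 mm behind it; z points along the fingers, y is the line along which they close (so a half turn about z gives the same grasp; the last joint's range is limited). The gripper opens to 88 mm and grips with 3 to 60 N. Pads are 20 mm wide; open, the fingers measure 115 mm over their backs; the gripper's body (75 mm by 178 mm) begins 61 mm behind the grasp point.
Start: joints at [1.185, 0.359, 1.51, -0, 1.272, -0.115], TCP at [160.495, 578.103, 222.623] pointing down, gripper open.
Joint ranges: [-2.97, 2.97], [-1.01, 2.36], [0.21, 2.38], [-0.96, 4.11], [0.2, 2.71], [-2.98, 2.98]. Speed limits (rad/s): [2.39, 2.39, 3.14, 3.14, 3.14, 3.14].

## Interface

Orientations are given as a rotation vector (axis times angle).
In Python, from bench import manip gives the robot as it stands.
- The arm moves only by the shell command python3 inch.py 'ROWS' [OPENING]. ROWS is a JSON list of rows, 1 to 8 of them, each of 6 numbers: dx, dy, dz in mm, then a rotation vector rx, ry, rz in rad; each row is the pose to reach, as a shift and turn from the pose commanded when the command began, along the tool's axes at that moment; what a row does not reach only later rows make up. A row lasts 1/12 s, in which the tool goes at most 41.7 mm and 0.125 rad, less where a joint would pass 70% of its speed; a pose out of reach is approached as far as the arm can. OPENING is the finger opening in mm, set as the command begins (- or left out keeps the last). The fingers move at their own pace and stop on an object; the grip force is fixed at half the most. Time passes only in rows, so rows that do not move let the fingers close. It prints the time, the measured TCP pose, the force, the opening and the grip force at its end. Input that does not fit is refused with a message, and nothing moves.
- manip.get_obs(): the state, without advancing time (a new reading comes with each control period).
- manip.camera(name): name is "side" or "top" or "wrist"; returns the picture (420x560x3 uint8, red, green, blue); there is no depth.
- manip.get_calibration(name): a dict with "fx", "fy", "cx", "cy" (pixels), "origin" and "orientation" of the camera in the world; the wrist camera has in their place "mount" (4x4, takes a point from camera to tool coordinates, whose origin is the TCP and whose axes are the flange's). Camera axes: x right, y up, looking along -z (the intrinsics and any distortion apply to the point x, -y, -z); pixel columns grow to the right and rows downward; lengths in mm; the calibration is good to about 2 mm. A picture is of the moment at which its call begins: read the wrist's pose just before it. get_calibration takes no time and is no camera call.
- manip.close_job(): hands the job in; it is judged then, once.
The state is a dict: "time_s": time; "joints": joint angles; "joint_vel": joint speeds; "tau": joint torques, N m; "position": TCP position; "orientation": TCP orientation; "contact_force": force on the tool from outside, world axes, zero at the start; "moment": the same for the moment, N m; "gripper_width": finger opening in mm; "gripper_force": force on a finger pad.
Only numpy, scipy, OpenCV 4.12 (cv2) and the standard library are available. Lean on these libraries where they do the work, as an engineer would, in place of code of your own. Each camera call takes 0.05 s, during which the arm holds its last target. There are 200 camera calls.

## Working session

There is one attempt and no reset: what is moved stays moved. The work goes in short steps, Python scripts to look and compute and a shell command to move; the robot and the scene stay as the last step left them, time stands still between calls to the robot, and variables do not carry over. Pictures are saved under pics/ and viewed, at most 10 in all, crops included, and the job is handed in when it is done.

```bash
ls; mkdir -p pics
python3 - <<'E'
from bench import manip
import cv2,numpy as np
for n in ["side","top"]:
    im=manip.camera(n); cv2.imwrite(f"pics/{n}0.png",im[:,:,::-1])
    print(n,manip.get_calibration(n))
print(manip.get_calibration("wrist")); o=manip.get_obs(); print(o["position"],o["orientation"],o["time_s"])
E
```

```text
bench.py
inch.py
pics
side {'fx': 421.5240491040767, 'fy': 421.5240491040767, 'cx': 282.55822492086054, 'cy': 211.5374500926307, 'origin': array([305.89662043, 619.45819055, 935.11769537]), 'orientation': array([ 0.21402834, -0.96617773, -2.51533233])}
top {'fx': 467.47058938986015, 'fy': 467.47058938986015, 'cx': 278.8089529276477, 'cy': 211.64784984217553, 'origin': array([ 416.14598855,   -1.75562907, 1409.83083827]), 'orientation': array([ 0.13807859, -0.11751698, -1.56096252])}
{'fx': 301.4862029530275, 'fy': 301.4862029530275, 'cx': 280.9965971285407, 'cy': 211.3098269017799, 'mount': array([[ 7.73532164e-04,  9.63628928e-01,  2.67242755e-01,
         7.23667068e+01],
       [ 9.99999680e-01, -6.90801053e-04, -4.03588258e-04,
        -5.73893284e-01],
       [-2.04297743e-04,  2.67242982e-01, -9.63629154e-01,
        -1.61933635e+02],
       [ 0.00000000e+00,  0.00000000e+00,  0.00000000e+00,
         1.00000000e+00]])}
[160.30755467 577.55158465 221.89931285] [-4.24056852e-01 -3.11249105e+00  2.49034577e-03] 0.1
```
View pics/side0.png

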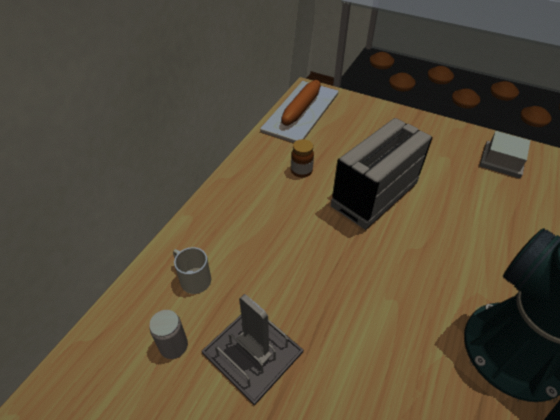

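View pics/top0.png

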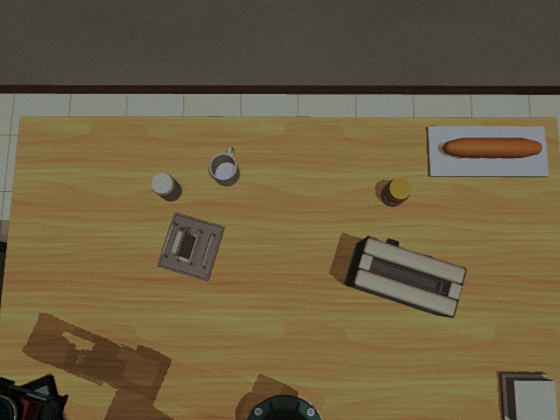

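The side view shows the tray standing in the rack at about (255,325) and the toaster's dark slot end at about (350,190). In the top view the rack is centred near (191,246) and the toaster near (410,277), with its slot end on the left. I'll enlarge both.

Create h.py:
```python
from bench import manip
import cv2,numpy as np
from scipy.spatial.transform import Rotation as R
from scipy.optimize import least_squares
def cam(n,pose=None):
    c=manip.get_calibration(n)
    if n=="wrist":
        T=np.eye(4);T[:3,:3]=R.from_rotvec(pose[1]).as_matrix();T[:3,3]=pose[0];T=T@c["mount"]
        return c,T[:3,:3],T[:3,3]
    return c,R.from_rotvec(c["orientation"]).as_matrix(),np.array(c["origin"])
def proj(C,P):
    c,Rm,o=C;p=(np.atleast_2d(P)-o)@Rm
    return np.c_[c["cx"]+c["fx"]*p[:,0]/-p[:,2],c["cy"]-c["fy"]*p[:,1]/-p[:,2]]
def onz(C,uv,z):
    c,Rm,o=C;uv=np.atleast_2d(uv)
    d=np.c_[(uv[:,0]-c["cx"])/c["fx"],-(uv[:,1]-c["cy"])/c["fy"],-np.ones(len(uv))]@Rm.T
    return o+d*((z-o[2])/d[:,2])[:,None]
def shot(n,name):
    o=manip.get_obs();im=manip.camera(n)[:,:,::-1].copy();cv2.imwrite(f"pics/{name}.png",im)
    np.save(f"pics/{name}.npy",np.array([o["position"],o["orientation"]]))
    return cam(n,(o["position"],o["orientation"])),im
```

Run:
```python
import cv2,numpy as np
t=cv2.imread('pics/top0.png');s=cv2.imread('pics/side0.png')
def cr(im,x,y,w,h):
    c=cv2.resize(im[y:y+h,x:x+w],(400,300),interpolation=cv2.INTER_CUBIC);c=cv2.convertScaleAbs(c,alpha=1.7,beta=10);return c
m=np.vstack([np.hstack([cr(t,150,205,100,75),cr(t,335,220,140,105)]),np.hstack([cr(s,190,290,140,105),cr(s,315,115,140,105)])])
cv2.imwrite('pics/mos.png',m)
```

```text
(no output)
```

View pics/mos.png

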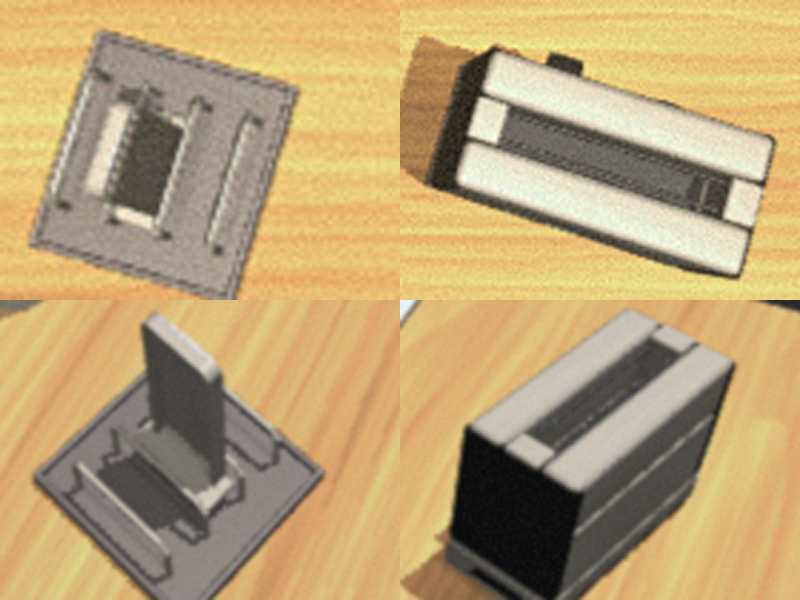

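Top crop: nose end strip at about full-image (177,242), rack corners (174,213), (225,227), (208,280) and (157,266). The toaster's slot end is on the left, with top corners near (367,237) and (355,285). It isn't clear yet which way the open side faces. I'll fit the toaster and rack poses from these corners.

Run:
```python
from h import *
T=cam("top");S=cam("side")
t=lambda x,y,ox,oy,s:(ox+x/s,oy+y/s)
s1=4;s2=400/140
rack_t=[t(x,y,150,205,4) for x,y in [(100,30),(299,90),(232,303),(28,243)]]
rack_s=[(190+x/s2,290+(y-300)/s2) for x,y in [(34,478),(322,475)]]
print(onz(T,rack_t,14).round(1)); print(onz(S,rack_s,14).round(1))
nose=[t(125,103,150,205,4),t(97,193,150,205,4)]
print("nose",onz(T,nose,216).round(1))
ns=[(190+x/s2,290+(y-300)/s2) for x,y in [(150,315),(218,372)]]
print("nose s",onz(S,ns,216).round(1))
# toaster top corners
tt=[(335+x/s2,220+y/s2) for x,y in [(492,48),(775,137),(741,276),(459,184)]]
tt=[(335+(x-400)/s2,220+y/s2) for x,y in [(492,48),(775,137),(741,276),(459,184)]]
print("toaster",onz(T,tt,200).round(1))
ts=[(315+(x-400)/s2,115+(y-300)/s2) for x,y in [(466,427),(582,492),(735,362),(630,310)]]
print("toaster s",onz(S,ts,200).round(1))
```

```text
[[641.3 332.3  14. ]
 [596.3 180.   14. ]
 [437.2 225.5  14. ]
 [480.3 379.2  14. ]]
[[637.6 341.   14. ]
 [436.1 235.6  14. ]]
nose [[561.1 265.8 216. ]
 [503.1 281.4 216. ]]
nose s [[559.2 270.6 216. ]
 [497.9 287.2 216. ]]
toaster [[ 550.  -214.9  200. ]
 [ 471.3 -465.9  200. ]
 [ 349.3 -429.1  200. ]
 [ 427.7 -182.6  200. ]]
toaster s [[ 547.  -205.2  200. ]
 [ 424.4 -171.8  200. ]
 [ 347.9 -417.1  200. ]
 [ 464.4 -452.5  200. ]]
```

The pan sits about 8 mm toward −y in the rack, so the open side faces world +y, about (.28,.96). The toaster's inward axis is about (−.30,−.95), nearly the opposite direction. The plan has three parts:
- Pinch the pan's sides with the tool tilted 45° about tray y.
- Swing the tray flat.
- Regrasp it by the grip, with the tool leaning away from the toaster.

First I'll turn the tool and get a wrist view of the rack.

```bash
cat >> h.py <<'E'
def Rt(a,az):
    a,az=np.radians([a,az]);u=np.array([np.cos(az),np.sin(az),0]);k=np.array([0,0,1.])
    z=-np.sin(a)*u-np.cos(a)*k;x=np.cos(a)*u-np.sin(a)*k
    return np.c_[x,np.cross(z,x),z]
def plan(P,a,az):
    o=manip.get_obs();R0=R.from_rotvec(o["orientation"]).as_matrix()
    d=R0.T@(np.array(P)-o["position"]);r=R.from_matrix(R0.T@Rt(a,az)).as_rotvec()
    print("plan",d.round(1),r.round(3),"steps",np.linalg.norm(d)/41.7,np.linalg.norm(r)/.125,"t",o["time_s"])
E
python3 -c "
from h import *
plan((547,335,330),0,73.5)"
```

```text
plan [-437.5 -130.4 -107.9] [-1.000e-03  1.000e-03  1.588e+00] steps 11.249228381165956 12.703653206838725 t 0.1
```

```bash
python3 inch.py '[[0, 0, -40, 0, 0, 0.12], [-40, -10, -80, 0, 0, 0.25], [-80, -20, -108, 0, 0, 0.37], [-120, -35, -108, 0, 0, 0.5], [-160, -45, -108, 0, 0, 0.62], [-200, -58, -108, 0, 0, 0.75], [-240, -70, -108, 0, 0, 0.87], [-260, -76, -108, 0, 0, 1]]' 88; python3 inch.py '[[-60, -190, 0, 0, 0, 0.588], [-60, -190, 0, 0, 0, 0.588], [-60, -190, 0, 0, 0, 0.588], [-60, -190, 0, 0, 0, 0.588], [-60, -190, 0, 0, 0, 0.588], [-60, -190, 0, 0, 0, 0.588], [-60, -190, 0, 0, 0, 0.588], [-60, -190, 0, 0, 0, 0.588]]'
python3 - <<'E'
from h import *
plan((547,335,330),0,73.5)
C,im=shot("wrist","w1"); print(manip.get_obs()["joints"].round(2))
E
```

```text
time_s: 0.77
position: [391.5, 434.2, 330.6]
orientation: [-1.866, -2.528, 0.0]
contact_force: [0.4, -0.1, -1.0]
gripper_width: 87.6
gripper_force: 0.0
time_s: 1.43
position: [227.7, 321.8, 330.9]
orientation: [-2.511, -1.888, -0.002]
contact_force: [-0.1, 0.1, -0.0]
gripper_width: 87.8
gripper_force: 0.0
plan [101.4 303.    1.3] [ 0.001 -0.001  0.006] steps 7.663233222689634 0.05205312222313691 t 1.4333
[ 0.78 -0.05  1.74 -0.    1.45  1.06]
```

View pics/w1.png

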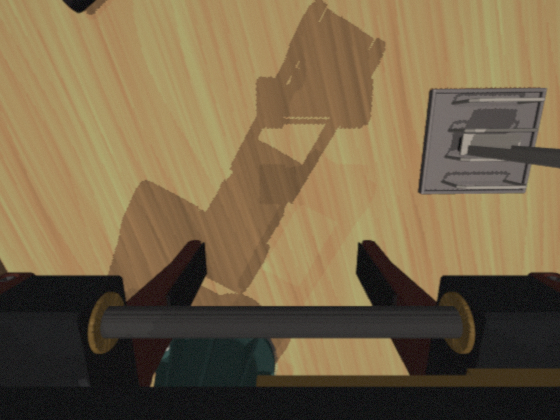

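My second move used the old tool axes, so the tool ended up short. The wrist view shows the rack at the right (420–545, 88–193). I'll finish the move.

```bash
python3 inch.py '[[13, 38, 0, 0, 0, 0], [26, 76, 0, 0, 0, 0], [39, 114, 0, 0, 0, 0], [52, 152, 0, 0, 0, 0], [65, 190, 0, 0, 0, 0], [78, 228, 0, 0, 0, 0], [91, 266, 0, 0, 0, 0], [101, 303, 0, 0, 0, 0]]'; python3 inch.py '[[0, 0, 0, 0, 0, 0], [0, 0, 0, 0, 0, 0]]'
python3 - <<'E'
from h import *
C,im=shot("wrist","w2");print(manip.get_obs()["joints"].round(2)); cv2.imwrite("pics/w2b.png",cv2.convertScaleAbs(cv2.resize(im,(800,600),interpolation=cv2.INTER_CUBIC),alpha=1.6))
E
```

```text
time_s: 2.15
position: [550.0, 334.0, 329.2]
orientation: [-2.512, -1.886, 0.001]
contact_force: [0.0, -0.6, 0.5]
gripper_width: 87.9
gripper_force: 0.0
time_s: 2.32
position: [549.2, 333.4, 328.3]
orientation: [-2.514, -1.884, 0.003]
contact_force: [-0.2, -0.2, 0.1]
gripper_width: 87.8
gripper_force: 0.0
[0.44 0.35 1.26 0.   1.53 0.72]
```

View pics/w2b.png

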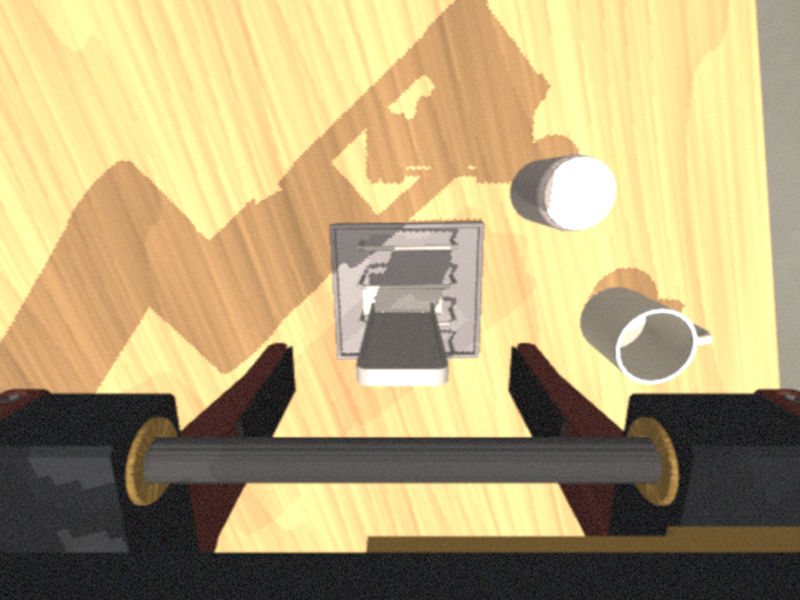

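The wrist view confirms the open side faces +y': the pan interior is visible with the front plate behind it. In the 800×600 crop, the nose's open edge runs (358,367)–(448,367) and its underside edge is near row 384. The rack corners are (331,225), (483,222), (480,356) and (337,358).

Run:
```python
from h import *
p=np.load("pics/w2.npy");W=cam("wrist",p)
k=.7
print("rack",onz(W,np.array([(331,225),(483,222),(480,356),(337,358)])*k,14).round(1))
print("rackmid",onz(W,np.array([(331,225),(483,222),(480,356),(337,358)])*k,14).mean(0).round(1))
for z in (206,216,226):
    q=onz(W,np.array([(358,366),(448,366),(362,384),(446,384)])*k,z);print(z,q.round(1).tolist(),np.linalg.norm(q[1]-q[0]).round(1))
# triangulate nose centre with top & side
T=cam("top");S=cam("side")
s2=400/140
obs=[(W,np.array([403,375])*k),(T,(150+111/4,205+148/4)),(S,(190+182/s2,290+43/s2))]
for use in ([0,1],[0,2],[1,2],[0,1,2]):
    f=lambda P:np.concatenate([(proj(obs[i][0],P)[0]-obs[i][1]) for i in use])
    r=least_squares(f,[530,275,216]);print(use,r.x.round(1),np.abs(r.fun).max().round(2))
```

```text
rack [[483.  381.   14. ]
 [643.3 337.6  14. ]
 [603.5 185.4  14. ]
 [439.4 230.5  14. ]]
rackmid [542.3 283.6  14. ]
206 [[504.8, 290.0, 206.0], [566.5, 272.1, 206.0], [503.2, 275.8, 206.0], [561.6, 258.8, 206.0]] 64.3
216 [[507.1, 294.0, 216.0], [566.6, 276.7, 216.0], [505.6, 280.3, 216.0], [561.9, 263.9, 216.0]] 62.0
226 [[509.4, 298.0, 226.0], [566.8, 281.3, 226.0], [508.0, 284.7, 226.0], [562.2, 269.0, 226.0]] 59.8
[0, 1] [533.8 275.2 207.8] 0.37
[0, 2] [533.3 273.1 203.3] 0.08
[1, 2] [532.3 275.4 207.5] 0.2
[0, 1, 2] [533.4 274.6 206.3] 0.47
```

Nose middle is about (534,275.5), with tray y at azimuth −16°. Next is the tilted pre-grasp.

```bash
python3 -c "
from h import *
plan((555,349,215),45,74)"
```

```text
plan [ 17.1   3.2 113.9] [-0.004 -0.784 -0.004] steps 2.7623795721067674 6.2714421492070995 t 2.3667
```

```bash
python3 inch.py '[[17, 3, 0, 0, -0.12, 0], [17, 3, 20, 0, -0.24, 0], [17, 3, 50, 0, -0.36, 0], [17, 3, 80, 0, -0.48, 0], [17, 3, 100, 0, -0.6, 0], [17, 3, 114, 0, -0.72, 0], [17, 3, 114, 0, -0.785, 0], [17, 3, 114, 0, -0.785, 0]]' 88
python3 - <<'E'
from h import *
print(manip.get_obs()["joints"].round(2)); plan((534.4,277,138),45,74)
C,im=shot("wrist","w3");cv2.imwrite("pics/w3b.png",cv2.convertScaleAbs(cv2.resize(im,(800,600),interpolation=cv2.INTER_CUBIC),alpha=1.6))
E
```

```text
time_s: 3.03
position: [551.2, 350.6, 211.1]
orientation: [2.023, 1.529, -0.855]
contact_force: [-0.5, -0.5, 0.5]
gripper_width: 87.9
gripper_force: 0.0
[ 0.69  0.87  0.88 -0.47  2.05  0.89]
plan [ -0.7   4.6 105. ] [-0.004  0.009  0.005] steps 2.519605131634761 0.08951639826020671 t 3.0333
```

View pics/w3b.png

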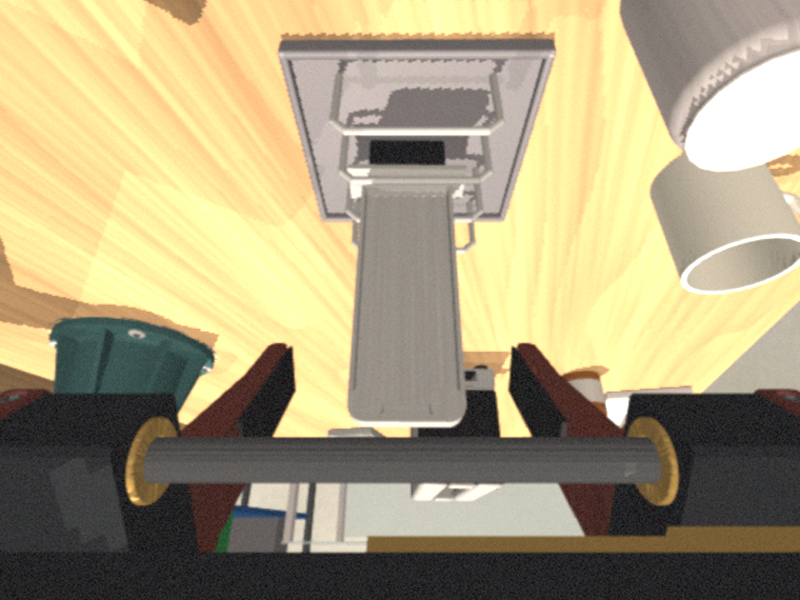

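The view is centred: the tray's pan is between the fingers, at about column 407 against a gripper middle of 402. Nose edge rows are about 413–424. A quick height check, then I'll advance.

Run:
```python
from h import *
A=cam("wrist",np.load("pics/w2.npy"));B=cam("wrist",np.load("pics/w3.npy"))
for a,b in (((403,367),(408,413)),((403,367),(408,424)),((403,384),(408,424))):
    r=least_squares(lambda P:np.r_[proj(A,P)[0]-np.array(a)*.7,proj(B,P)[0]-np.array(b)*.7],[530,275,216]);print(r.x.round(1),np.abs(r.fun).max().round(2))
```

```text
[536.5 283.  211.4] 0.1
[537.3 285.8 218.1] 0.08
[533.4 272.  214.7] 0.23
```

```bash
python3 -c "
from h import *
plan((535.5,279,140),45,74)"; python3 inch.py '[[0, 4, 35, 0, 0.005, 0.005], [0, 4.5, 65, 0, 0.009, 0.005], [0, 4.5, 85, 0, 0.009, 0.005], [0, 4.5, 102, 0, 0.009, 0.005], [0, 4.5, 102, 0, 0.009, 0.005], [0, 4.5, 102, 0, 0.009, 0.005]]'
python3 -c "
from h import *
plan((535.5,279,140),45,74)"
```

```text
plan [  0.5   3.8 103.8] [-0.003  0.003  0.002] steps 2.4900831094497233 0.03711585028667974 t 3.0833
time_s: 3.58
position: [538.2, 278.3, 146.8]
orientation: [2.046, 1.525, -0.828]
contact_force: [-0.2, 0.4, 0.8]
gripper_width: 87.8
gripper_force: 0.0
plan [ 4.7 -2.9  4.9] [-0.003 -0.013 -0.01 ] steps 0.17678350644884996 0.12859370287564245 t 3.5833
```

```bash
python3 inch.py '[[3, -2, 3, 0, -0.012, -0.01], [3, -2, 3, 0, -0.012, -0.01], [3, -2, 3, 0, -0.012, -0.01]]'
python3 -c "
from h import *
plan((535.5,279,140),45,74)"
```

```text
time_s: 3.83
position: [536.5, 280.4, 140.8]
orientation: [2.029, 1.531, -0.844]
contact_force: [0.2, 0.2, -0.5]
gripper_width: 88.1
gripper_force: 0.0
plan [-0.6 -0.6  1.7] [-0.001  0.001  0.002] steps 0.045171090425643406 0.0233020143638817 t 3.8333
```

Good. Now close the fingers.

```bash
python3 inch.py '[[0, 0, 1, 0, 0, 0], [0, 0, 1, 0, 0, 0], [0, 0, 1, 0, 0, 0], [0, 0, 1, 0, 0, 0], [0, 0, 1, 0, 0, 0], [0, 0, 1, 0, 0, 0], [0, 0, 1, 0, 0, 0], [0, 0, 1, 0, 0, 0]]' 50; python3 inch.py '[[0, 0, 0, 0, 0, 0], [0, 0, 0, 0, 0, 0]]'
```

```text
time_s: 4.5
position: [535.8, 278.6, 139.5]
orientation: [2.028, 1.53, -0.847]
contact_force: [-0.1, 0.0, 0.6]
gripper_width: 65.9
gripper_force: 30.0
time_s: 4.67
position: [535.8, 278.6, 139.5]
orientation: [2.028, 1.53, -0.847]
contact_force: [-0.7, 0.8, 1.1]
gripper_width: 65.4
gripper_force: 30.0
```

```bash
python3 inch.py '[[-10, 0, -10, 0, 0, 0], [-24, 0, -24, 0, 0, 0], [-38, 0, -38, 0, 0, 0], [-52, 0, -52, 0, 0, 0], [-66, 0, -66, 0, 0, 0], [-80, 0, -80, 0, 0, 0], [-92, 0, -92, 0, 0, 0], [-92, 0, -92, 0, 0, 0]]'; python3 -c "
from h import *
print(manip.get_obs()['joints'].round(2))
plan((535,60,230),45,73)"
```

```text
time_s: 5.33
position: [537.9, 279.5, 274.0]
orientation: [2.032, 1.529, -0.837]
contact_force: [0.1, 0.6, -2.3]
gripper_width: 65.8
gripper_force: 30.0
[ 0.64  0.72  1.02 -0.5   2.02  0.84]
plan [-119.    57.7  180.6] [ 0.013 -0.002  0.011] steps 5.36794273921144 0.13828085012795324 t 5.3333
```

```bash
python3 -c "
from h import *
plan((554,16,240),45,72.4)"; python3 inch.py '[[-20, 5, 20, 0, 0, 0], [-40, 15, 45, 0, 0, 0], [-60, 22, 70, 0, 0, 0], [-80, 30, 98, 0, 0, 0], [-100, 40, 125, 0, 0, 0], [-120, 48, 152, 0, 0, 0], [-140, 56, 180, 0, 0, 0], [-160, 65, 200, 0, 0, 0]]'; python3 -c "
from h import *
plan((554,16,240),0,72.4);plan((554,16,240),-45,72.4);print(manip.get_obs()['joints'].round(2))"
```

```text
plan [-152.3   88.2  199.7] [ 0.021 -0.002  0.018] steps 6.3820928727538275 0.22135834876612195 t 5.3333
time_s: 6.0
position: [527.1, 14.0, 240.3]
orientation: [2.028, 1.532, -0.85]
contact_force: [-0.0, 0.3, -1.4]
gripper_width: 65.8
gripper_force: 30.0
plan [ 6.7 25.3 -6.5] [0.005 0.789 0.028] steps 0.6465436279234116 6.315349340061241 t 6.0
plan [ 6.7 25.3 -6.5] [-0.007  1.574  0.031] steps 0.6465436279234116 12.59631036912175 t 6.0
[ 0.32  0.54  1.47 -0.62  1.64  0.72]
```

```bash
python3 inch.py '[[0, 3, 0, 0, 0.1, 0.003], [0, 6, 0, 0, 0.2, 0.006], [1, 9, -1, 0, 0.3, 0.01], [2, 12, -2, 0, 0.4, 0.014], [3, 15, -3, 0, 0.5, 0.018], [4, 18, -4, 0, 0.6, 0.02], [5, 22, -5, 0, 0.7, 0.024], [6, 25, -6, 0, 0.79, 0.028]]'; python3 -c "
from h import *
plan((554,16,240),-45,72.4);print(manip.get_obs()['joints'].round(2))"
```

```text
time_s: 6.67
position: [555.2, 17.0, 242.2]
orientation: [2.531, 1.856, 0.016]
contact_force: [-0.7, -0.3, -2.1]
gripper_width: 65.6
gripper_force: 30.0
plan [-1.4 -0.8  2.2] [0.007 0.779 0.005] steps 0.06510968940722633 6.233232368884811 t 6.6667
[-0.1   0.27  1.59  0.    1.27  0.21]
```

```bash
python3 inch.py '[[0, 0, 0, 0, 0.1, 0], [0, 0, 0, 0, 0.2, 0], [0, 0, 0, 0, 0.3, 0], [0, 0, 0, 0, 0.4, 0], [0, 0, 0, 0, 0.5, 0], [0, 0, 0, 0, 0.6, 0], [-1, 0, 2, 0.007, 0.7, 0.005], [-1, 0, 2, 0.007, 0.78, 0.005]]'; python3 -c "
from h import *
plan((554,16,60),-45,72.4);print(manip.get_obs()['joints'].round(2))
shot('side','s2')"
```

```text
time_s: 7.33
position: [554.3, 15.1, 239.1]
orientation: [-2.057, -1.502, -0.85]
contact_force: [-0.2, 0.2, -2.7]
gripper_width: 65.7
gripper_force: 30.0
plan [-126.    -0.3  127.2] [ 0.     0.    -0.002] steps 4.29431656185983 0.014952447689791336 t 7.3333
[-0.6   0.37  1.77  0.76  1.36 -0.6 ]
```

View pics/s2.png

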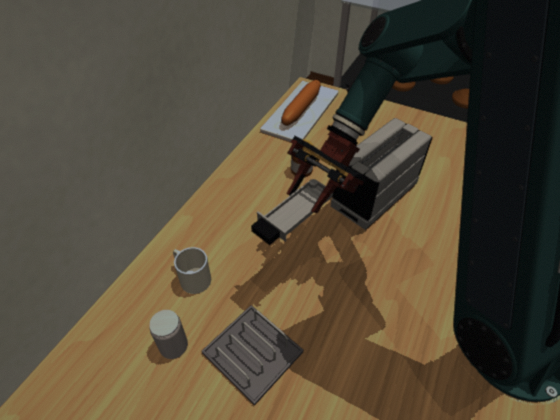

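The tray is held level, about 240 mm up. But the forearm would come down near the toaster's corner, so I'll yaw to az 30° and lay it there.

```bash
python3 - <<'E'
from h import *
print(onz(cam("top"),[(223,168),(162,184),(399,188)],100).round(0))
plan((555,35,240),-45,30)
E
python3 inch.py '[[0, 5, 0, -0.085, 0, 0.085], [0, 10, 0, -0.17, 0, 0.17], [0, 10, 0, -0.255, 0, 0.255], [0, 10, 0, -0.34, 0, 0.34], [0, 10, 0, -0.425, 0, 0.425], [0, 10, 0, -0.51, 0, 0.51], [0, 10, 0, -0.523, 0, 0.523], [0, 10, 0, -0.523, 0, 0.523]]'
python3 -c "
from h import *
plan((555,35,60),-45,30);print(manip.get_obs()['joints'].round(2))"
```

```text
[[ 758.  178.  100.]
 [ 710.  353.  100.]
 [ 701. -326.  100.]]
plan [16.2 -4.8 12.2] [-0.526 -0.001  0.517] steps 0.5001240348173773 5.8994597494367165 t 7.3833
time_s: 8.05
position: [562.6, 15.5, 239.6]
orientation: [-2.641, -0.716, -1.087]
contact_force: [0.1, 0.7, -2.5]
gripper_width: 66.0
gripper_force: 30.0
plan [-124.1  -21.   129.8] [-0.002  0.005  0.005] steps 4.33579370331006 0.05646742017142984 t 8.05
[-0.54  0.13  2.13  1.07  0.78 -0.27]
```

```bash
python3 -c "
from h import *
plan((590,30,60),-45,30)"; python3 inch.py '[[-10, 0, 25, 0, 0, 0], [-25, 0, 50, 0, 0, 0], [-45, 0, 75, 0, 0, 0], [-65, 0, 100, 0, 0, 0], [-85, 0, 125, 0, 0, 0], [-104, 0, 150, 0, 0, 0], [-104, 0, 150, 0, 0, 0], [-104, 0, 150, 0, 0, 0]]'; python3 -c "
from h import *
plan((590,30,30),-45,30);print(manip.get_obs()['joints'].round(2),manip.get_obs()['contact_force'])"
```

```text
plan [-104.4    1.   149.3] [-0.002  0.005  0.005] steps 4.370220712462645 0.05646742017142984 t 8.05
time_s: 8.72
position: [592.5, 29.5, 57.9]
orientation: [-2.64, -0.709, -1.085]
contact_force: [-0.7, -0.3, -1.9]
gripper_width: 65.6
gripper_force: 30.0
plan [-21.   -1.6  18.5] [-0.004  0.005 -0.   ] steps 0.6712261437201129 0.04715079993814174 t 8.7167
[-0.47  0.59  2.23  1.8   0.65 -1.11] [-0.65348393 -0.25898749 -1.94060066]
```

```bash
python3 inch.py '[[-7, 0, 7, 0, 0, 0], [-14, 0, 14, 0, 0, 0], [-21, 0, 21, 0, 0, 0], [-27, 0, 27, 0, 0, 0], [-27, 0, 27, 0, 0, 0], [-27, 0, 27, 0, 0, 0]]'; python3 inch.py '[[-2, 0, 2, 0, 0, 0], [-4, 0, 4, 0, 0, 0], [-4, 0, 4, 0, 0, 0]]'; python3 -c "
from h import *
plan((590,30,10),-45,30);print(manip.get_obs()['joints'].round(2),manip.get_obs()['contact_force'],manip.get_obs()['moment'])"
```

```text
time_s: 9.22
position: [593.6, 28.5, 24.4]
orientation: [-2.641, -0.712, -1.096]
contact_force: [0.6, 0.2, -1.7]
gripper_width: 65.6
gripper_force: 30.0
time_s: 9.47
position: [592.8, 28.7, 17.1]
orientation: [-2.642, -0.711, -1.093]
contact_force: [1.2, -0.8, -1.1]
gripper_width: 65.6
gripper_force: 30.0
plan [-6.3 -2.5  3.7] [0.001 0.002 0.003] steps 0.18577577848958596 0.026571909468829917 t 9.4667
[-0.47  0.7   2.25  1.96  0.69 -1.31] [ 1.22867359 -0.75819826 -1.08680313] [-0.37118283  0.33476898 -0.21504043]
```

Check with a side crop how level it is and how much gap is left, while inching down.

```bash
for i in 1 2 3; do python3 inch.py '[[-1.4, 0, 1.4, 0, 0, 0], [-1.4, 0, 1.4, 0, 0, 0], [-1.4, 0, 1.4, 0, 0, 0]]' | grep -E "pos|contact"; done; python3 -c "
from h import *
print(manip.get_obs()['moment'])
C,im=shot('side','s3')
print(proj(C,(600,30,10)))
cv2.imwrite('pics/s3b.png',cv2.convertScaleAbs(cv2.resize(im[135:285,180:380],(800,600),interpolation=cv2.INTER_CUBIC),alpha=1.8))"
```

```text
position: [592.6, 28.8, 14.6]
contact_force: [0.3, -1.9, 1.1]
position: [592.3, 28.9, 12.3]
contact_force: [0.5, -2.1, 0.9]
position: [592.0, 29.1, 10.1]
contact_force: [0.6, -1.4, 1.9]
[-0.28246295 -0.09953131 -0.36615416]
[[279.35760815 258.9335382 ]]
```

View pics/s3b.png

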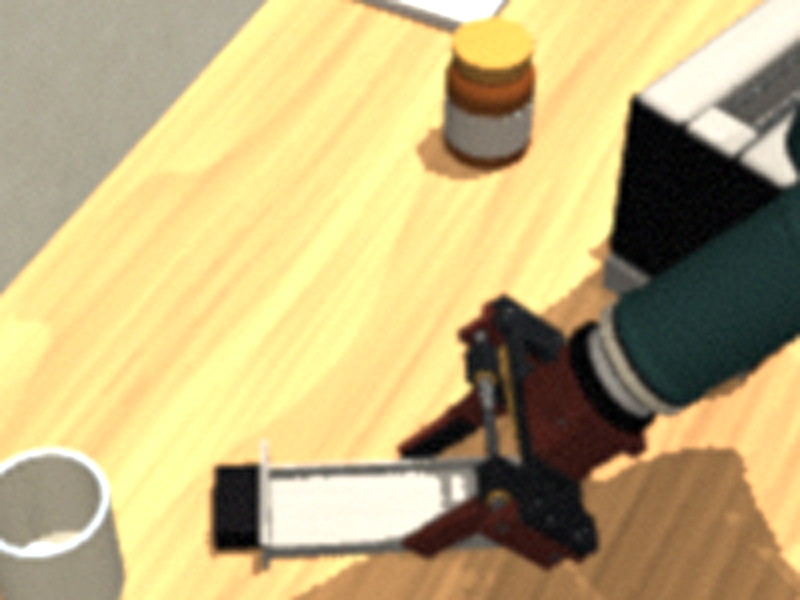

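The tray lies nearly level, with contact just beginning (force z went from −2 to +2 N). I'll press a little more to settle it.

```bash
for i in 1 2; do python3 inch.py '[[-1, 0, 1, 0, 0, 0], [-1, 0, 1, 0, 0, 0], [-1, 0, 1, 0, 0, 0]]' | grep -E "pos|contact|force"; done;  python3 -c "
from h import *
print(manip.get_obs()['moment'])"
```

```text
position: [592.0, 29.1, 9.7]
contact_force: [-4.5, -5.0, 10.5]
gripper_force: 30.0
position: [592.0, 29.1, 9.4]
contact_force: [-10.7, -8.7, 22.8]
gripper_force: 30.0
[ 0.07579784 -0.76646422 -0.24424868]
```

```bash
python3 inch.py '[[1.4, 0, -1.4, 0, 0, 0], [1.4, 0, -1.4, 0, 0, 0]]' | grep -E "contact"; python3 inch.py '[[0, 0, 0, 0, 0, 0], [0, 0, 0, 0, 0, 0], [0, 0, 0, 0, 0, 0], [0, 0, 0, 0, 0, 0], [0, 0, 0, 0, 0, 0], [0, 0, 0, 0, 0, 0]]' 86; python3 inch.py '[[0, 0, 0, 0, 0, 0], [0, 0, 0, 0, 0, 0], [0, 0, 0, 0, 0, 0]]'|grep cont; python3 -c "
from h import *
C,im=shot('top','t3')
print(proj(C,[(600,30,10),(700,95,10)]))"
```

```text
contact_force: [0.5, -1.4, -0.2]
time_s: 11.43
position: [591.7, 29.2, 9.1]
orientation: [-2.642, -0.71, -1.089]
contact_force: [0.4, 0.6, 0.9]
gripper_width: 86.3
gripper_force: 0.0
contact_force: [-0.2, 0.3, 0.2]
[[274.54360568 226.70991132]
 [253.55719541 194.13413541]]
```

```bash
python3 inch.py '[[0, 0, -15, 0, 0, 0], [0, 0, -40, 0, 0, 0], [0, 0, -70, 0, 0, 0], [0, 0, -100, 0, 0, 0], [15, 0, -130, 0, 0, 0], [40, 0, -160, 0, 0, 0], [65, 0, -175, 0, 0, 0], [90, 0, -190, 0, 0, 0]]'; python3 -c "
from h import *
print(manip.get_obs()['joints'].round(2))
plan((640,60,220),0,30)"
```

```text
time_s: 12.4
position: [530.4, -6.4, 209.4]
orientation: [-2.644, -0.708, -1.09]
contact_force: [1.0, 0.5, 0.4]
gripper_width: 85.8
gripper_force: 0.0
[-0.65  0.16  2.21  1.14  0.8  -0.46]
plan [98.4 -2.8 82.7] [ 0.002 -0.781 -0.001] steps 3.083238126777458 6.249630801557174 t 12.4
```

```bash
python3 inch.py '[[10, 0, 0, 0, -0.11, 0], [25, 0, 10, 0, -0.22, 0], [40, 0, 25, 0, -0.33, 0], [55, 0, 40, 0, -0.44, 0], [70, 0, 55, 0, -0.55, 0], [85, 0, 70, 0, -0.66, 0], [98, -3, 82, 0, -0.78, 0], [98, -3, 82, 0, -0.78, 0]]'; python3 inch.py '[[0, 0, 0, 0, 0, 0], [0, 0, 0, 0, 0, 0]]'|grep pos; python3 -c "
from h import *
print(manip.get_obs()['joints'].round(2))
C,im=shot('wrist','w4');u=np.array([.866,.5])
plan((740,115,120),30,30)
cv2.imwrite('pics/w4b.png',cv2.convertScaleAbs(cv2.resize(im,(800,600),interpolation=cv2.INTER_CUBIC),alpha=1.6))"
```

```text
time_s: 13.07
position: [642.7, 61.6, 220.0]
orientation: [-2.985, -0.808, -0.206]
contact_force: [1.1, -0.1, 0.0]
gripper_width: 86.3
gripper_force: 0.0
position: [640.6, 62.4, 217.8]
[-0.06  0.36  1.53  0.1   1.14  0.94]
plan [ 99.7   6.5 112.3] [-0.01  -0.665  0.012] steps 3.604363012952305 5.321029437087057 t 13.2833
```

View pics/w4b.png

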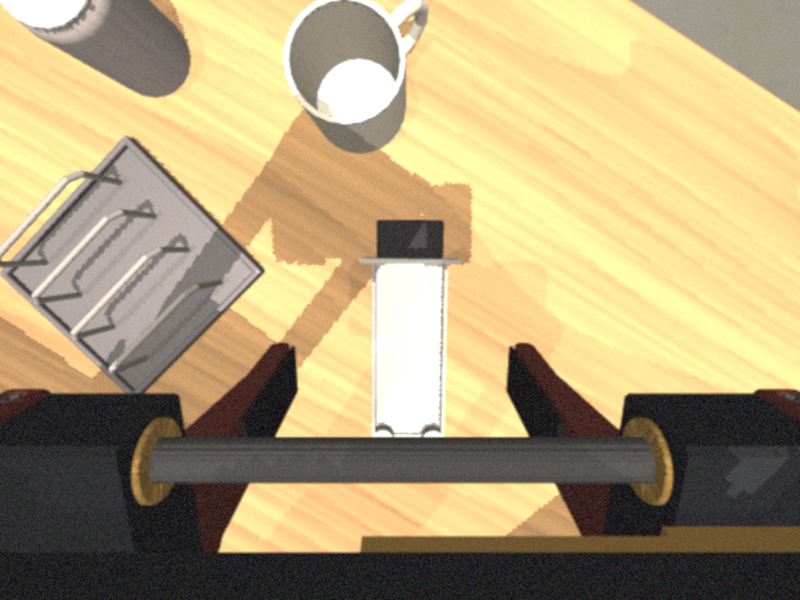

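The tray lies flat and released. Grip top corners are at about (377,222) and (443,222), with the plate edge at row 261, cols 359–461. The mug stands close behind the grip, so I'll pick the tray up with a vertical tool. Before that I'll measure the slot with the empty hand.

Run:
```python
from h import *
W=cam("wrist",np.load("pics/w4.npy"));k=.7
g=onz(W,np.array([(377,222),(443,222)])*k,25);p=onz(W,np.array([(359,261),(461,261)])*k,30)
print(g.round(1),p.round(1),g.mean(0),p.mean(0))
for q in (g,p): d=q[1]-q[0];print(np.linalg.norm(d),np.degrees(np.arctan2(d[1],d[0]))+90)
d=g.mean(0)-p.mean(0);print(np.hypot(d[0],d[1]),np.degrees(np.arctan2(d[1],d[0])))
plan((525,-80,200),30,72.4)
```

```text
[[689.3 116.4  25. ]
 [717.3  69.2  25. ]] [[654.1 112.7  30. ]
 [697.3  40.1  30. ]] [703.28825942  92.79599858  25.        ] [675.68849588  76.38852498  30.        ]
54.829050527710486 30.68363314520016
84.53522243971963 30.740705973482697
32.108443392054326 30.730584741222867
plan [-170.4   64.1   -7.7] [-0.153 -0.639 -0.728] steps 4.369807466491861 7.844872354662023 t 13.2833
```

```bash
python3 inch.py '[[-25, 9, -5, -0.02, -0.08, -0.09], [-50, 18, -8, -0.04, -0.16, -0.18], [-75, 27, -8, -0.06, -0.24, -0.27], [-100, 36, -8, -0.08, -0.32, -0.36], [-125, 46, -8, -0.1, -0.4, -0.45], [-150, 55, -8, -0.12, -0.48, -0.54], [-170, 64, -8, -0.14, -0.56, -0.64], [-170, 64, -8, -0.153, -0.64, -0.73]]'; python3 -c "
from h import *
print(manip.get_obs()['joints'].round(2))
plan((514,-112,92),45,72.4)"
```

```text
time_s: 13.95
position: [519.5, -84.4, 201.1]
orientation: [2.234, 1.638, -0.611]
contact_force: [-0.3, -0.1, -0.7]
gripper_width: 86.2
gripper_force: 0.0
[ 0.05  0.42  1.62 -0.5   1.34  0.53]
plan [ 30.9   3.8 108.3] [-0.005 -0.256  0.004] steps 2.701840728632471 2.051117121253172 t 13.95
```

```bash
python3 inch.py '[[8, 1, 27, 0, -0.07, 0], [16, 2, 54, 0, -0.14, 0], [24, 3, 81, 0, -0.2, 0], [31, 4, 108, 0, -0.256, 0], [31, 4, 108, 0, -0.256, 0], [31, 4, 108, 0, -0.256, 0], [31, 4, 108, 0, -0.256, 0]]'; python3 -c "
from h import *
C,im=shot('wrist','w5')
print(proj(C,[(488,-193,16),(488,-193,34)]))
cv2.imwrite('pics/w5b.png',cv2.convertScaleAbs(cv2.resize(im[80:305,130:430],(800,600),interpolation=cv2.INTER_CUBIC),alpha=2.5,beta=20))"
```

```text
time_s: 14.53
position: [520.5, -108.5, 94.1]
orientation: [2.062, 1.506, -0.847]
contact_force: [0.2, 0.4, 0.3]
gripper_width: 85.7
gripper_force: 0.0
[[274.64384823 215.62625925]
 [274.4369534  232.3685769 ]]
```

View pics/w5b.png

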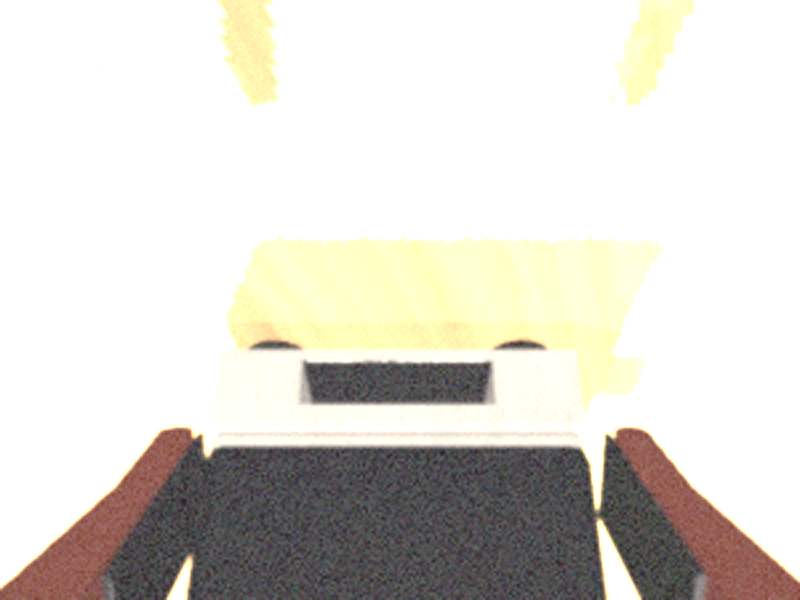

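The enlarged wrist view is upside down. The slot mouth has its lower edge at crop row 362 (cols 303–492) and its upper edge at row 403 (cols 300–496). I'll refine with intensity profiles and fit the mouth pose.

Run:
```python
from h import *
W=cam("wrist",np.load("pics/w5.npy"))
im=cv2.GaussianBlur(cv2.imread("pics/w5.png",0),(3,3),0).astype(float);f=8/3
print("cols@218",im[216:230,275].astype(int),im[230:255,275].astype(int))
for r in (220,226): print(r,im[r,238:252].astype(int),im[r,308:322].astype(int))
pts=np.array([(303,362),(492,362),(300,403),(496,403)])/f+[130,80]
def mod(p):
    x,y,z,az=p;c,s=np.cos(np.radians(az)),np.sin(np.radians(az));v=np.array([s,-c,0])  # image right = tool y
    o=np.array([x,y,z]);k=np.array([0,0,1])
    return np.array([o-34.5*v,o+34.5*v,o-34.5*v+18*k,o+34.5*v+18*k])
r=least_squares(lambda p:(proj(W,mod(p))-pts).ravel(),[488,-193,16,72.4]);print(r.x.round(2),r.fun.round(2))
r=least_squares(lambda p:(proj(W,mod([p[0],p[1],16,72.4]))-pts).ravel(),[488,-193]);print(r.x.round(2),r.fun.round(2))
print("tool y of mouth", (R.from_rotvec(np.load('pics/w5.npy')[1]).inv().apply(np.r_[r.x,16]-np.load('pics/w5.npy')[0])).round(2))
```

```text
cols@218 [43 28 24 23 23 24 26 25 23 23 23 22 24 27] [ 38  63  86  95  96  95  96  97  98 102 104  98  90  90  94  95  83  57
  33  23  19  18  21  22  21]
220 [96 96 95 91 82 67 49 33 25 22 21 22 22 22] [26 24 21 22 29 44 64 82 93 96 96 97 97 97]
226 [96 95 94 89 79 69 63 53 38 26 22 22 22 22] [22 20 22 31 44 56 66 80 91 95 96 96 96 97]
[ 491.88 -195.3    14.86   72.35] [ 0.17 -0.64  0.08 -0.64  0.12  0.62 -0.37  0.63]
[ 492.52 -193.35] [-0.11 -0.63  0.37 -0.66 -0.18  0.77 -0.06  0.75]
tool y of mouth [ -8.67  -0.83 118.35]
```

Run:
```python
from h import *
W=cam("wrist",np.load("pics/w4.npy"));m=onz(W,np.array([(345,60),(287,60)])*.7,92);print(m.round(1))
d=m[0,:2]-[694,87.5];a=np.radians(30.7);u=np.array([np.cos(a),np.sin(a)]);print("mug u,v",d@u,d@[-u[1],u[0]])
plan((620,20,220),0,30.7)
```

```text
[[766.8 180.3  92. ]
 [747.7 212.7  92. ]]
mug u,v 109.96993176073346 42.64277573173572
plan [  20.6   55.1 -195.8] [0.285 0.743 0.687] steps 4.902030469431937 8.407989869232765 t 14.5833
```

```bash
python3 inch.py '[[0, 5, -30, 0.03, 0.09, 0.08], [0, 10, -60, 0.06, 0.18, 0.16], [5, 18, -90, 0.1, 0.27, 0.25], [8, 26, -115, 0.14, 0.36, 0.33], [12, 34, -140, 0.17, 0.45, 0.41], [15, 42, -160, 0.2, 0.54, 0.5], [18, 50, -180, 0.24, 0.63, 0.58], [21, 55, -196, 0.27, 0.72, 0.66]]'; python3 -c "
from h import *
plan((694,87.5,120),0,30.7)"
```

```text
time_s: 15.25
position: [623.5, 21.7, 223.5]
orientation: [2.989, 0.88, -0.028]
contact_force: [0.6, -1.0, 0.3]
gripper_width: 86.0
gripper_force: 0.0
plan [ 97.4 -19.1 100.8] [0.02  0.024 0.037] steps 3.392405675051718 0.3835088610356832 t 15.25
```

```bash
python3 inch.py '[[25, -5, 25, 0.02, 0.024, 0.037], [50, -10, 50, 0.02, 0.024, 0.037], [75, -15, 75, 0.02, 0.024, 0.037], [97, -19, 100, 0.02, 0.024, 0.037], [97, -19, 100, 0.02, 0.024, 0.037], [97, -19, 100, 0.02, 0.024, 0.037], [97, -19, 100, 0.02, 0.024, 0.037]]'; python3 -c "
from h import *
plan((694,87.5,5),0,30.7)"
```

```text
time_s: 15.83
position: [689.5, 86.2, 116.5]
orientation: [3.027, 0.836, -0.016]
contact_force: [0.9, 0.3, -0.2]
gripper_width: 85.7
gripper_force: 0.0
plan [  5.7   1.4 111.5] [-0.002  0.01   0.003] steps 2.6768603135432154 0.08510045069810104 t 15.8333
```

```bash
python3 inch.py '[[4, 1, 30, 0, 0.01, 0], [5, 1, 60, 0, 0.01, 0], [5, 1, 85, 0, 0.01, 0], [5, 1, 100, 0, 0.01, 0], [5, 1, 108, 0, 0.01, 0], [5, 1, 108, 0, 0.01, 0], [5, 1, 108, 0, 0.01, 0]]'; python3 -c "
from h import *
plan((694,87.5,5),0,30.7)"
```

```text
time_s: 16.42
position: [693.4, 87.6, 7.5]
orientation: [-3.027, -0.835, 0.002]
contact_force: [0.3, -0.6, 0.2]
gripper_width: 86.1
gripper_force: 0.0
plan [0.4 0.4 2.5] [-0.002  0.001  0.003] steps 0.06251028775555824 0.027071511106100603 t 16.4167
```

```bash
python3 inch.py '[[0, 0, 1.5, 0, 0, 0.003], [0, 0, 1.5, 0, 0, 0.003], [0, 0, 1.5, 0, 0, 0.003], [0, 0, 1.5, 0, 0, 0.003], [0, 0, 1.5, 0, 0, 0.003], [0, 0, 1.5, 0, 0, 0.003], [0, 0, 1.5, 0, 0, 0.003], [0, 0, 1.5, 0, 0, 0.003]]' 40;python3 inch.py '[[0, 0, 0, 0, 0, 0], [0, 0, 0, 0, 0, 0], [0, 0, 0, 0, 0, 0], [0, 0, 0, 0, 0, 0]]'; python3 -c "
from h import *
plan((694,87.5,90),0,30.7)"
```

```text
time_s: 17.08
position: [692.7, 88.3, 4.3]
orientation: [-3.027, -0.831, 0.005]
contact_force: [-0.2, 0.3, 4.6]
gripper_width: 56.2
gripper_force: 30.0
time_s: 17.42
position: [692.7, 88.3, 4.3]
orientation: [-3.027, -0.831, 0.005]
contact_force: [-1.1, 0.1, 5.1]
gripper_width: 55.7
gripper_force: 30.0
plan [  0.5   1.1 -85.7] [-0.003  0.002  0.   ] steps 2.0556525206939757 0.0313575174412243 t 17.4167
```

```bash
python3 inch.py '[[0, 0, -15, 0, 0, 0], [0, 0, -35, 0, 0, 0], [0, 0, -60, 0, 0, 0], [0, 0, -86, 0, 0, 0], [0, 0, -86, 0, 0, 0]]' | grep -E "pos|cont|width"; python3 -c "
from h import *
plan((570,50,90),0,72.4)"
```

```text
position: [696.1, 88.3, 94.4]
contact_force: [1.4, 0.7, -1.0]
gripper_width: 55.6
plan [-128.   -31.5    4. ] [ 0.002 -0.003 -0.728] steps 3.161719547330858 5.82130296321115 t 17.8333
```

```bash
python3 inch.py '[[-20, -5, 0, 0, 0, -0.1], [-40, -10, 0, 0, 0, -0.2], [-60, -15, 0, 0, 0, -0.3], [-80, -20, 0, 0, 0, -0.4], [-100, -25, 2, 0, 0, -0.5], [-120, -30, 4, 0, 0, -0.6], [-128, -31, 4, 0, 0, -0.7], [-128, -31, 4, 0, 0, -0.728]]'; python3 inch.py '[[0, 0, 0, 0, 0, 0], [0, 0, 0, 0, 0, 0]]' | grep contact; python3 -c "
from h import *
plan((560.5,22.5,24),0,72.4)"
```

```text
time_s: 18.5
position: [562.6, 49.0, 84.4]
orientation: [-2.525, -1.858, 0.011]
contact_force: [-0.2, 0.1, -2.2]
gripper_width: 56.1
gripper_force: 30.0
contact_force: [0.8, 0.3, -3.3]
plan [-27.4   2.9  61.3] [-0.006  0.    -0.001] steps 1.6123856957461948 0.046325246133276016 t 18.6667
```

```bash
python3 inch.py '[[-9, 1, 20, 0, 0, 0], [-18, 2, 40, -0.003, 0, 0], [-27, 3, 55, -0.006, 0, 0], [-27, 3, 61, -0.006, 0, 0], [-27, 3, 61, -0.006, 0, 0], [-27, 3, 61, -0.006, 0, 0]]'; python3 inch.py '[[0, 0, 0, 0, 0, 0], [0, 0, 0, 0, 0, 0]]' | grep contact;python3 -c "
from h import *
plan((560.5,22.5,22.3),0,72.4)
C,im=shot('side','s6');cv2.imwrite('pics/s6b.png',im)
C,im=shot('wrist','w6')"
```

```text
time_s: 19.17
position: [561.7, 23.2, 25.1]
orientation: [2.535, 1.854, 0.001]
contact_force: [0.4, -0.9, -0.6]
gripper_width: 55.8
gripper_force: 30.0
contact_force: [-1.2, 0.6, -2.7]
plan [-1.3 -1.7  3.9] [ 0.003 -0.     0.001] steps 0.10693816622035968 0.028218388270083137 t 19.3333
```

```bash
python3 inch.py '[[-1, -1.6, 3.5, 0.003, 0, 0.001], [-1, -1.6, 3.5, 0.003, 0, 0.001], [-1, -1.6, 3.5, 0.003, 0, 0.001]]'|grep pos; python3 -c "
from h import *
u=np.array([np.cos(np.radians(72.4)),np.sin(np.radians(72.4))]);m=np.array([491.9,-193.9])
plan(np.r_[m+180*u,22.3],0,72.4)"
```

```text
position: [559.2, 22.4, 21.7]
plan [-46.5   1.3  -0.5] [-0.002  0.    -0.001] steps 1.115818625148486 0.01617417744067514 t 19.6833
```

```bash
python3 inch.py '[[-8, 1, -0.5, -0.002, 0, -0.001], [-16, 1.2, -0.5, -0.002, 0, -0.001], [-22, 1.2, -0.5, -0.002, 0, -0.001], [-22, 1.2, -0.5, -0.002, 0, -0.001]]'|grep -E "pos|cont"; python3 inch.py '[[-5, 0, 0, 0, 0, 0], [-10, 0, 0, 0, 0, 0], [-10, 0, 0, 0, 0, 0]]'|grep -E "pos|cont";python3 inch.py '[[-4, 0, 0, 0, 0, 0], [-8, 0, 0, 0, 0, 0], [-8, 0, 0, 0, 0, 0]]'|grep -E "pos|cont"; python3 -c "
from h import *
print(manip.get_obs()['contact_force'],manip.get_obs()['moment'])
u=np.array([np.cos(np.radians(72.4)),np.sin(np.radians(72.4))]);m=np.array([491.9,-193.9])
plan(np.r_[m+180*u,22.3],0,72.4)"
```

```text
position: [553.4, -0.5, 22.3]
contact_force: [-0.6, 0.3, -2.5]
position: [550.6, -9.4, 22.3]
contact_force: [-0.9, -0.9, -2.7]
position: [548.3, -16.7, 22.3]
contact_force: [-0.1, 0.0, -2.2]
[-0.13730039  0.03741604 -2.19765593] [0.12526778 0.024482   0.00527185]
plan [-6.  -0.1 -0. ] [0. 0. 0.] steps 0.14318270389138626 0.003299660951627646 t 20.5167
```

```bash
for i in 1 2 3; do python3 inch.py '[[-5, 0, 0, 0, 0, 0], [-10, 0, 0, 0, 0, 0], [-10, 0, 0, 0, 0, 0]]'|grep -E "pos|cont"; done; python3 -c "
from h import *
print(manip.get_obs()['contact_force'],manip.get_obs()['moment'])
u=np.array([np.cos(np.radians(72.4)),np.sin(np.radians(72.4))]);m=np.array([491.9,-193.9])
plan(np.r_[m+140*u,22],0,72.4)"
```

```text
position: [545.2, -26.4, 22.3]
contact_force: [-1.2, 0.3, -2.6]
position: [542.2, -36.0, 22.3]
contact_force: [1.1, -0.6, -3.0]
position: [539.2, -45.6, 22.3]
contact_force: [0.5, -0.1, -2.4]
[ 0.52480204 -0.08792409 -2.44571084] [ 0.02317177  0.057328   -0.00976025]
plan [-15.7  -0.2   0.3] [ 0.  0. -0.] steps 0.37653737104588375 0.004018447077078935 t 21.2667
```

```bash
for i in 1 2 3 4; do python3 inch.py '[[-6, 0, 0.2, 0, 0, 0], [-12, 0, 0.2, 0, 0, 0], [-20, 0, 0.2, 0, 0, 0], [-20, 0, 0.2, 0, 0, 0]]'|grep -E "pos|cont"; done; python3 -c "
from h import *
print(manip.get_obs()['contact_force'],manip.get_obs()['moment'])
u=np.array([np.cos(np.radians(72.4)),np.sin(np.radians(72.4))]);m=np.array([491.9,-193.9])
plan(np.r_[m+70*u,21],0,72.4)"
```

```text
position: [533.0, -65.1, 22.1]
contact_force: [0.4, -1.0, -2.6]
position: [527.0, -84.2, 21.9]
contact_force: [-0.2, -0.5, -2.6]
position: [521.0, -103.2, 21.7]
contact_force: [0.4, -0.0, -2.6]
position: [515.0, -122.3, 21.5]
contact_force: [0.2, -0.4, -2.2]
[ 0.21779911 -0.35241531 -2.19400451] [0.02904401 0.0115962  0.01745218]
plan [-5.3 -0.4  0.5] [ 0.001  0.    -0.   ] steps 0.12690009542235606 0.006629121860704007 t 22.6
```

```bash
python3 inch.py '[[-6, 0, 0.2, 0, 0, 0], [-12, 0, 0.3, 0, 0, 0], [-16, 0, 0.5, 0, 0, 0], [-16, 0, 0.5, 0, 0, 0]]'|grep -E "pos|cont"; for i in 1 2; do python3 inch.py '[[0, 0, 0.6, 0, 0, 0], [0, 0, 0.6, 0, 0, 0], [0, 0, 0.6, 0, 0, 0]]'|grep -E "pos|cont";done
```

```text
position: [510.3, -137.1, 21.0]
contact_force: [0.5, -0.8, -2.9]
position: [510.5, -136.3, 20.5]
contact_force: [-0.7, -0.5, -0.4]
position: [510.6, -136.2, 20.1]
contact_force: [-1.9, -0.1, 5.2]
```

```bash
python3 inch.py '[[0, 0, -0.8, 0, 0, 0], [0, 0, -0.8, 0, 0, 0]]'|grep -E "pos|cont"; python3 inch.py '[[0, 0, 0, 0, 0, 0], [0, 0, 0, 0, 0, 0], [0, 0, 0, 0, 0, 0], [0, 0, 0, 0, 0, 0], [0, 0, 0, 0, 0, 0]]' 84 | grep -E "cont|width"; python3 inch.py '[[0, 0, -10, 0, 0, 0], [10, 0, -30, 0, 0, 0], [30, 0, -50, 0, 0, 0], [50, 0, -70, 0, 0, 0], [60, 0, -80, 0, 0, 0], [60, 0, -80, 0, 0, 0]]'; python3 -c "
from h import *
u=np.array([np.cos(np.radians(72.4)),np.sin(np.radians(72.4))]);m=np.array([491.9,-193.9])
plan(np.r_[m+98*u,77.5],35,72.4)"
```

```text
position: [510.6, -136.2, 20.6]
contact_force: [0.3, 0.3, -1.2]
contact_force: [1.1, 0.6, -0.2]
gripper_width: 83.2
time_s: 24.52
position: [530.9, -78.0, 103.3]
orientation: [2.529, 1.856, 0.006]
contact_force: [0.6, -0.2, -0.7]
gripper_width: 84.2
gripper_force: 0.0
plan [-24.3  -2.3  25.8] [ 0.006 -0.611  0.001] steps 0.8517399556752522 4.891498394746213 t 24.5167
```

```bash
python3 inch.py '[[0, 0, 0, 0, -0.12, 0], [-5, 0, 5, 0, -0.24, 0], [-12, -1, 12, 0, -0.36, 0], [-18, -2, 18, 0, -0.48, 0], [-24, -2, 20, 0.006, -0.6, 0], [-24, -2, 20, 0.006, -0.611, 0], [-24, -2, 20, 0.006, -0.611, 0]]' 84|grep -E "pos|cont"; python3 -c "
from h import *
u=np.array([np.cos(np.radians(72.4)),np.sin(np.radians(72.4))]);m=np.array([491.9,-193.9])
plan(np.r_[m+51*u,17.5],35,72.4)"
```

```text
position: [518.6, -100.4, 78.4]
contact_force: [-0.7, 0.1, 0.6]
plan [-3.   3.4 76.3] [-0.007 -0.     0.007] steps 1.8340778004478804 0.08179864135727799 t 25.1
```

```bash
python3 inch.py '[[-3, 3, 25, -0.007, 0, 0.007], [-3, 3, 45, -0.007, 0, 0.007], [-3, 3.4, 60, -0.007, 0, 0.007], [-3, 3.4, 68, -0.007, 0, 0.007], [-3, 3.4, 68, -0.007, 0, 0.007], [-3, 3.4, 68, -0.007, 0, 0.007]]'|grep -E "pos|cont"; python3 -c "
from h import *
u=np.array([np.cos(np.radians(72.4)),np.sin(np.radians(72.4))]);m=np.array([491.9,-193.9])
plan(np.r_[m+51*u,17.5],35,72.4)"
```

```text
position: [509.6, -142.6, 27.2]
contact_force: [0.5, -0.1, 0.1]
plan [ 2.9 -1.4  9.8] [ 0.001 -0.001 -0.007] steps 0.2464935817635545 0.057182263695219095 t 25.6
```

```bash
python3 inch.py '[[2, -1, 4, 0, 0, -0.006], [2.5, -1.2, 8, 0, 0, -0.006], [2.5, -1.2, 8, 0, 0, -0.006], [2.5, -1.2, 8, 0, 0, -0.006]]'|grep -E "pos|cont"; python3 -c "
from h import *
u=np.array([np.cos(np.radians(72.4)),np.sin(np.radians(72.4))]);m=np.array([491.9,-193.9])
plan(np.r_[m+51*u,17.5],35,72.4)"; python3 inch.py '[[0, 0, 0, 0, 0, 0], [0, 0, 0, 0, 0, 0], [0, 0, 0, 0, 0, 0], [0, 0, 0, 0, 0, 0], [0, 0, 0, 0, 0, 0], [0, 0, 0, 0, 0, 0], [0, 0, 0, 0, 0, 0], [0, 0, 0, 0, 0, 0]]' 40; python3 -c "
from h import *
u=np.array([np.cos(np.radians(72.4)),np.sin(np.radians(72.4))]);m=np.array([491.9,-193.9])
plan(np.r_[m+31*u,17.5],35,72.4)"
```

```text
position: [508.0, -143.6, 18.7]
contact_force: [0.4, -0.2, 0.4]
plan [-0.8 -0.2  2.1] [0.002 0.    0.001] steps 0.05286591503991993 0.020109042968323866 t 25.9333
time_s: 26.6
position: [508.0, -143.8, 18.7]
orientation: [2.176, 1.595, -0.685]
contact_force: [-0.1, 2.0, 1.6]
gripper_width: 55.9
gripper_force: 30.0
plan [-17.1  -0.3  13.4] [0.002 0.    0.001] steps 0.520441203828096 0.018045098105197287 t 26.6
```

```bash
for i in 1 2; do python3 inch.py '[[-4.1, 0, 2.9, 0, 0, 0], [-8.2, 0, 5.7, 0, 0, 0], [-8.2, 0, 5.7, 0, 0, 0]]'|grep -E "pos|cont"; done; for i in 1 2 3; do python3 inch.py '[[-1.6, 0, 1.15, 0, 0, 0], [-3.3, 0, 2.3, 0, 0, 0], [-3.3, 0, 2.3, 0, 0, 0]]'|grep -E "pos|cont|width"; done
```

```text
position: [504.4, -154.3, 18.7]
contact_force: [0.3, -0.6, -0.2]
position: [501.2, -163.9, 18.7]
contact_force: [-0.4, -1.4, -1.5]
position: [500.8, -166.8, 18.7]
contact_force: [0.6, 2.7, -0.2]
gripper_width: 55.5
position: [500.8, -168.1, 18.7]
contact_force: [3.7, 17.9, 7.1]
gripper_width: 56.0
position: [500.2, -170.1, 18.7]
contact_force: [2.3, 27.3, 13.0]
gripper_width: 55.7
```

Force is higher than expected, so I'll ease off and check whether the toaster moved.

```bash
python3 inch.py '[[2.5, 0, -1.8, 0, 0, 0], [2.5, 0, -1.8, 0, 0, 0]]'|grep -E "pos|cont"
python3 - <<'E'
from h import *
T0=cv2.imread("pics/top0.png",0);C,im=shot("top","t7");g=cv2.cvtColor(im,cv2.COLOR_BGR2GRAY)
# far part of toaster, jar reference
for nm,(x,y,w,h) in dict(toaster=(405,235,65,85),jar=(380,170,40,40),ref=(425,120,130,65)).items():
    s,_=cv2.phaseCorrelate(T0[y:y+h,x:x+w].astype(np.float64),g[y:y+h,x:x+w].astype(np.float64),cv2.createHanningWindow((w,h),cv2.CV_64F));print(nm,np.round(s,3),"mm",np.round(np.array(s)*1210/467,2))
o=manip.get_obs();print(o['contact_force'],o['moment'],o['position'])
E
```

```text
position: [499.8, -169.9, 18.7]
contact_force: [0.6, 12.6, 7.1]
toaster [ 0.096 -0.009] mm [ 0.25 -0.02]
jar [-0.168  0.065] mm [-0.44  0.17]
ref [ 0.586 -0.006] mm [ 1.52 -0.02]
[-0.70796959 12.96228509  6.84604103] [ 1.3605918  -0.29389118 -0.22642758] [ 499.78806116 -169.96569154   18.67955847]
```

The toaster hasn't moved. The resistance is the catch plus some pressing down and sideways. I'll relieve those (up about 0.6 mm, −0.5 mm in tool y) and go on in small pushes.

```bash
python3 inch.py '[[-0.35, -0.5, -0.5, 0, 0, 0], [-0.35, -0.5, -0.5, 0, 0, 0]]'|grep -E "pos|cont"; for i in 1 2; do python3 inch.py '[[-0.8, 0, 0.6, 0, 0, 0], [-0.8, 0, 0.6, 0, 0, 0], [-0.8, 0, 0.6, 0, 0, 0]]'|grep -E "pos|cont"; done; python3 -c "
from h import *
u=np.array([np.cos(np.radians(72.4)),np.sin(np.radians(72.4))]);m=np.array([491.9,-193.9]);o=manip.get_obs();f=o['contact_force'];print(f[:2]@u,f[0]*u[1]-f[1]*u[0],f[2],(o['position'][:2]-m)@u)"
```

```text
position: [499.7, -170.0, 18.8]
contact_force: [1.7, 8.5, -0.3]
position: [499.9, -170.3, 18.7]
contact_force: [1.9, 14.5, 3.0]
position: [499.4, -171.9, 18.7]
contact_force: [1.1, 8.8, 0.6]
8.748338141096507 -1.6162306443233667 0.6108261083573286 23.23057342220526
```

```bash
for i in 1 2 3 4; do python3 inch.py '[[-0.8, 0, 0.57, 0, 0, 0], [-1.2, 0, 0.85, 0, 0, 0], [-1.2, 0, 0.85, 0, 0, 0]]'|grep -E "pos|cont"; done; python3 -c "
from h import *
u=np.array([np.cos(np.radians(72.4)),np.sin(np.radians(72.4))]);m=np.array([491.9,-193.9]);o=manip.get_obs();f=o['contact_force'];print(f[:2]@u,f[0]*u[1]-f[1]*u[0],f[2],(o['position'][:2]-m)@u)"
```

```text
position: [499.1, -173.0, 18.7]
contact_force: [2.0, 11.5, 2.1]
position: [498.7, -174.5, 18.7]
contact_force: [2.1, 10.2, 0.4]
position: [497.9, -176.6, 18.8]
contact_force: [1.7, 5.9, -1.3]
position: [496.8, -178.8, 18.9]
contact_force: [1.9, 3.0, -2.7]
3.449913444000651 0.924474362789464 -2.693617962168405 15.889835820060794
```

```bash
for i in 1 2 3; do python3 inch.py '[[-0.7, 0, 0.5, 0, 0, 0], [-0.7, 0, 0.5, 0, 0, 0], [-0.7, 0, 0.5, 0, 0, 0]]'|grep -E "pos|cont"; done; python3 -c "
from h import *
u=np.array([np.cos(np.radians(72.4)),np.sin(np.radians(72.4))]);m=np.array([491.9,-193.9]);o=manip.get_obs();f=o['contact_force'];print(f[:2]@u,f[0]*u[1]-f[1]*u[0],f[2],(o['position'][:2]-m)@u)"
```

```text
position: [496.8, -178.8, 18.9]
contact_force: [2.8, 8.6, 1.1]
position: [496.8, -178.8, 18.8]
contact_force: [2.8, 13.0, 2.0]
position: [496.8, -178.9, 18.8]
contact_force: [3.3, 18.4, 4.4]
18.56665600217583 -2.4275848448038175 4.444655891449404 15.813779043869879
```

Hard stop: force climbs with no movement. I'll relieve, release and retreat.

```bash
python3 inch.py '[[1.3, 0, -0.9, 0, 0, 0], [1.3, 0, -0.9, 0, 0, 0]]'|grep -E "pos|cont"; python3 inch.py '[[0, 0, 0, 0, 0, 0], [0, 0, 0, 0, 0, 0], [0, 0, 0, 0, 0, 0], [0, 0, 0, 0, 0, 0], [0, 0, 0, 0, 0, 0]]' 84 | grep -E "pos|cont|width"; python3 inch.py '[[0, 0, -10, 0, 0, 0], [0, 0, -30, 0, 0, 0], [0, 0, -55, 0, 0, 0], [0, 0, -80, 0, 0, 0], [0, 0, -110, 0, 0, 0], [0, 0, -110, 0, 0, 0], [0, 0, -110, 0, 0, 0]]'
python3 - <<'E'
from h import *
C,im=shot("wrist","w8");S,g=shot("side","s8")
T0=cv2.imread("pics/top0.png",0);_,t=shot("top","t8");t=cv2.cvtColor(t,cv2.COLOR_BGR2GRAY)
for nm,(x,y,w,h) in dict(toaster=(405,235,65,85),ref=(480,190,80,60)).items():
    s,_=cv2.phaseCorrelate(T0[y:y+h,x:x+w].astype(np.float64),t[y:y+h,x:x+w].astype(np.float64),cv2.createHanningWindow((w,h),cv2.CV_64F));print(nm,np.round(s,3))
a=cv2.cvtColor(im,cv2.COLOR_BGR2GRAY)
c0=proj(C,[(491.9,-193.9,46),(492,-193.9,16),(503,-159,41)]);print(c0)
E
```

```text
position: [496.8, -178.8, 19.0]
contact_force: [2.0, 9.8, 0.9]
position: [495.7, -180.4, 19.5]
contact_force: [-0.8, 0.7, 0.7]
gripper_width: 83.3
time_s: 31.65
position: [515.8, -119.1, 110.8]
orientation: [2.174, 1.594, -0.682]
contact_force: [0.1, 0.1, -0.7]
gripper_width: 83.9
gripper_force: 0.0
toaster [0.08  0.015]
ref [ 0.106 -0.002]
[[279.41526141 240.49144063]
 [279.51358364 215.02237243]
 [279.42269867 210.90247882]]
```

```bash
python3 -c "
from bench import manip
print(manip.close_job())"
```

```text
the job is handed in; nothing more can be done
None
```

The tray was laid flat and let go, then slid past the catch to a hard stop and released at about 32 s, and the job is handed in. The toaster, compared in before and after pictures, had not visibly moved. I had no picture views left, so flush seating rests on the force feel and the travel, not a look. I did not measure the mug, jar and can again at the end, though I felt no contact with them.

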